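# Load the gravity roller lane

## Task

Load the roller lane in order: set the blue-banded carton down gently and upright on the raised upper end of the rollers, its long side along the lane, let go and let it roll by itself down to the red end stop; only then do the same with the yellow-banded carton, so that it rolls down and comes to rest against the blue one. Do not push or carry the cartons along the lower half of the lane, and leave the green-banded carton where it stands.

Things in the scene. Friction and masses are not known exactly. Their poses are not given: they have to be found in the camera images.
- feeder: fixed sloped roller lane, blue rails, steel rollers lying along x. Origin on the table under its middle; axes level, +y downhill. Roller tops: 80 mm up at y=0, falling 7 degrees to +y (height 80 mm - 0.123 y), from y=-190 (open upper end) to +170. Red stop across the low end: face at y=+185, 35 mm above the rollers. Rails 100 mm apart inside, 116 outside, 12 mm above the rollers
- carton_blue: cardboard carton with a blue band round its middle, 56 mm wide (x), 80 mm long (y), 70 mm high, about 0.25 kg; origin at the centre of its underside, z up; to be loaded first. Let go on the lane near its y = -130 mm it rolls by itself in 2 to 4 s to the stop, where its centre is at y = +144 mm
- carton_yellow: cardboard carton with a yellow band round its middle, 56 mm wide (x), 80 mm long (y), 70 mm high, about 0.25 kg; origin at the centre of its underside, z up; to be loaded second, in the same way; it stops behind the blue one with its centre at y = +64 mm of the lane
- carton_green: cardboard carton with a green band round its middle, 56 mm wide (x), 80 mm long (y), 70 mm high, about 0.25 kg; origin at the centre of its underside, z up; not to be moved
Things that resemble listed ones, but are neither listed nor needed, are in the scene too. Leave any pink look-alike of the carton_blue alone.

How it is judged:
On the way, in this order (a step that is already met when the one before it is completed fails the run):
1. the blue carton is let go on the rollers in the upper half of the lane (x of carton_blue in the frame of feeder between -0.03 and 0.03 m and y of carton_blue in the frame of feeder between -0.2 and -0.03 m and z of carton_blue in the frame of feeder between 0.07 and 0.118 m and contact force between the fingers and carton_blue below 0.1 N), for 0.1 s.
2. the blue carton has come to rest at the end stop (x of carton_blue in the frame of feeder between -0.03 and 0.03 m and y of carton_blue in the frame of feeder between 0.125 and 0.155 m and z of carton_blue in the frame of feeder between 0.04 and 0.095 m and angle between the x axis of carton_blue and the x axis of feeder, either way round below 0.26 rad and angle between carton_blue's own z axis and vertical below 0.25 rad and linear speed of carton_blue below 0.02 m/s), for 0.2 s.
3. the yellow carton is let go on the rollers in the upper half of the lane (x of carton_yellow in the frame of feeder between -0.03 and 0.03 m and y of carton_yellow in the frame of feeder between -0.2 and -0.03 m and z of carton_yellow in the frame of feeder between 0.07 and 0.118 m and contact force between the fingers and carton_yellow below 0.1 N), for 0.1 s.
At the end, for the whole second after the job is handed in: Blue carton upright on the rollers within 15 mm of the stop, yellow upright behind it (gap under 15 mm), both within 30 mm of the lane's centre line, long side along it within 15 degrees, released, at rest; green within 30 mm of its start (all of step 2 and x of carton_yellow in the frame of feeder between -0.03 and 0.03 m and y of carton_yellow in the frame of feeder between 0.04 and 0.078 m and z of carton_yellow in the frame of feeder between 0.04 and 0.095 m and angle between the x axis of carton_yellow and the x axis of feeder, either way round below 0.26 rad and angle between carton_yellow's own z axis and vertical below 0.25 rad and linear speed of carton_yellow below 0.02 m/s and distance between carton_blue and carton_yellow below 0.095 m and distance of carton_green from where it was at the start of the episode below 0.03 m and contact force between the fingers and carton_blue below 0.1 N and contact force between the fingers and carton_yellow below 0.1 N); the robot touches nothing.
It fails at once if the blue or yellow carton is touched by the fingers on the lower half of the rollers ((x of carton_blue in the frame of feeder between -0.03 and 0.03 m and y of carton_blue in the frame of feeder between 0.01 and 0.2 m and z of carton_blue in the frame of feeder below 0.085 m and contact force between the fingers and carton_blue above 0.5 N) or (x of carton_yellow in the frame of feeder between -0.03 and 0.03 m and y of carton_yellow in the frame of feeder between 0.01 and 0.2 m and z of carton_yellow in the frame of feeder below 0.085 m and contact force between the fingers and carton_yellow above 0.5 N)).
It fails at once if a carton is dropped from more than about 30 mm or thrown ((linear speed of carton_blue above 0.8 m/s and contact force between the fingers and carton_blue below 0.1 N) or (linear speed of carton_yellow above 0.8 m/s and contact force between the fingers and carton_yellow below 0.1 N)).
It fails at once if a carton is tipped over (angle between any of carton_blue, carton_yellow, carton_green's own z axis and vertical above 0.8 rad).
It fails at once if the green carton is moved by more than 30 mm (distance of carton_green from where it was at the start of the episode above 0.03 m).
It also fails if it takes over 61 s, if anything falls off the work surface, if the arm or the gripper's body presses on something with over 40 N, if the wrist force passes 120 N, or if a joint passes its speed limit or range.

## Robot

A 7-joint arm with a two-finger parallel gripper is mounted at the origin on the work surface. World frame = base frame: x ahead of the robot, y to its left, z up, the work surface at z = 0. Lengths are in m, angles in rad, forces in N, time in s.
With the tool pointing down it reaches from about 0.425 to 0.925 m from the base axis. Payload 6.8 kg.
Tool frame: the origin (TCP) lies midway between the tips of the shut fingers; the grasp point (between the pads) lies 19 mm behind it; z points along the fingers, y is the line along which they close (so a half turn about z gives the same grasp; the last joint's range is limited). The gripper opens to 85 mm and grips with 20 to 120 N. Pads are 22 mm wide; open, the fingers measure 114 mm over their backs; the gripper's body (76 mm by 85 mm) begins 54 mm behind the grasp point. The pads swing forward as they close: fully open they stand 13 mm farther back than shut.
Start: joints at [-1.374, 0.477, 0.022, 1.555, -0.011, 1.109, -0.083], TCP at [0.203, 0.644, 0.231] pointing down, gripper open.
Joint ranges: [-2.96, 2.96], [-0.34, 2.1], [-1.41, 1.46], [0.24, 2.44], [-1.37, 4.51], [0.17, 1.92], [-2.96, 2.96]. Speed limits (rad/s): [2.39, 2.39, 3.14, 3.14, 3.14, 3.14, 3.14].

## Interface

Orientations are given as a unit quaternion [w, x, y, z].
In Python, from station import * gives the robot as it stands.
- The arm moves only by the shell command python3 -m creep 'ROWS' [FORCE]. ROWS is JSON, a list of rows, each a list of 7 numbers: the gripper command: -1 is shut, 1 is fully open, values between are in proportion, then the shift along the world's x, y, z in mm, then the turn, a rotation vector about the world's x, y, z in rad. A call has 1 to 5 rows; each row shifts and turns the commanded pose from where the row before left it; what a row does not reach is not made up. A row lasts 1/8 s, in which the tool goes at most 62.5 mm and 10.7 degrees, less where a joint would pass 70% of its speed; a pose out of reach is approached as far as the arm can. A call is refused whole if a number of a shift passes 62.5 or a number of a turn 0.188, either way. A call with a gripper value outside its range is refused whole. The fingers move at their own pace and stop on an object; FORCE is the grip in N (left out, the last holds). Time passes only in rows, so rows that do not move let the fingers close. It gives the time, the measured TCP pose, the force, the opening and the grip force at its end, in the units of the state.
- get_obs(): the state, without advancing time (a new reading comes with each control period).
- read_camera(name): name is "scene" or "top" or "wrist"; returns (picture, depth): 400x640x3 uint8, red, green, blue; 400x640 float32, m along the optical axis (not along the pixel's ray), 0 where there is no reading.
- camera_params(name): a dict with "intrinsics" (3x3 intrinsics, pixels), "cam_to_world" (4x4, takes a point from camera to world coordinates); the wrist camera has in their place "mount" (4x4, takes a point from camera to tool coordinates, whose origin is the TCP and whose axes are the flange's). Camera axes: x right, y up, looking along -z (the intrinsics and any distortion apply to the point x, -y, -z); pixel columns grow to the right and rows downward; lengths in m; the calibration is good to about 2 mm. The wrist camera is an equidistant fisheye: a pixel r from the principal point sees the ray r / f radians off the axis. A picture is of the moment at which its call begins: read the wrist's pose just before it. camera_params takes no time and is no camera call.
- hand_in(): hands the job in; it is judged then, once.
The state is a dict: "t": time; "q": joint angles; "joint_vel": joint speeds; "joint_torque": joint torques, N m; "eef_pos": TCP position; "tool_rot": TCP orientation; "contact_force": force on the tool from outside, world axes, zero at the start; "torque": the same for the moment, N m; "gripper_width": opening from 0.0 (shut) to 1.0 (fully open); "grasp_force": force on a finger pad.
Only numpy, scipy, OpenCV 4.12 (cv2) and the standard library are available. Lean on these libraries where they do the work, as an engineer would, in place of code of your own. Each camera call takes 0.05 s, during which the arm holds its last target. There are 200 camera calls.

## Working session

There is one attempt and no reset: what is moved stays moved. The work goes in short steps, Python scripts to look and compute and a shell command to move; the robot and the scene stay as the last step left them, time stands still between calls to the robot, and variables do not carry over. Pictures are saved under pics/ and viewed, at most 10 in all, crops included, and the job is handed in when it is done.

```bash
ls; mkdir -p pics; python3 - <<'E'
from station import *
import cv2,numpy as np
o=get_obs();print(o['t'],o['eef_pos'],o['tool_rot'])
for n in('top','scene'):
    p,d=read_camera(n);cv2.imwrite(f'pics/{n}0.png',p[:,:,::-1]);np.savez(f'pics/{n}0.npz',p=p,d=d)
    c=camera_params(n);print(n,c)
E
```

```text
pics
0.0 [0.20243217 0.64331278 0.23032688] [-6.89180519e-05  1.51830187e-01  9.88406172e-01 -9.10656077e-04]
top {'intrinsics': array([[468.89022717,   0.        , 319.27572859],
       [  0.        , 468.89022717, 196.59294605],
       [  0.        ,   0.        ,   1.        ]]), 'cam_to_world': array([[-0.00503872,  0.98855401, -0.15078323,  0.32117409],
       [-0.99991556, -0.00317456,  0.01260131, -0.09527977],
       [ 0.01197841,  0.15083399,  0.98848653,  1.17338132],
       [ 0.        ,  0.        ,  0.        ,  1.        ]])}
scene {'intrinsics': array([[502.63484733,   0.        , 320.48829415],
       [  0.        , 502.63484733, 203.79260828],
       [  0.        ,   0.        ,   1.        ]]), 'cam_to_world': array([[ 0.67451792, -0.43887272,  0.59364661,  1.10954082],
       [ 0.73811009,  0.38477927, -0.55420069, -0.67795299],
       [ 0.01480065,  0.81199485,  0.5834769 ,  0.65212442],
       [ 0.        ,  0.        ,  0.        ,  1.        ]])}
```

View pics/top0.png

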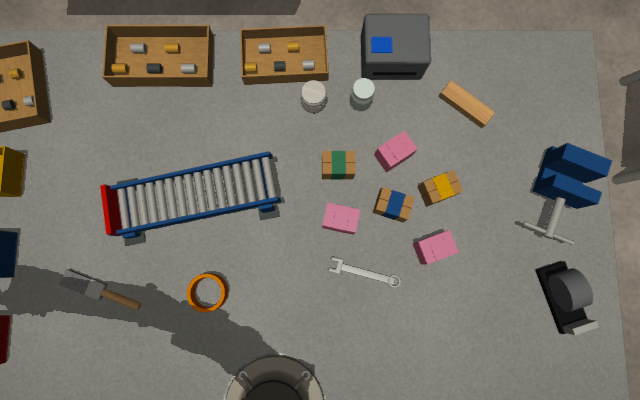

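View pics/scene0.png

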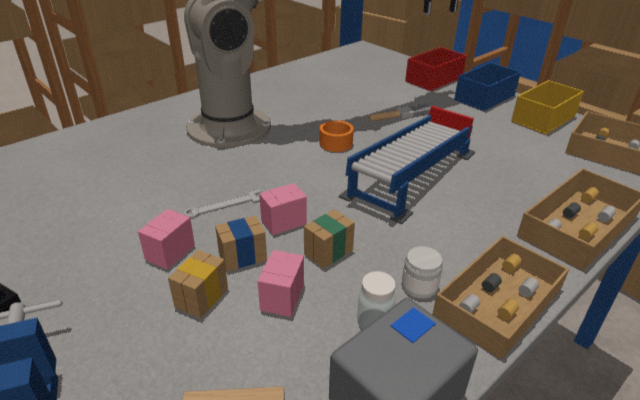

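Candidates in the top image: the blue-banded carton is at (394,204). The pink look-alikes are at (397,150), (341,218) and (437,246). Yellow-banded is at (441,187) and green-banded at (339,165). The lane's red stop is at (110,210) and its open end at (268,175). The blue bin at (570,175) is not a carton. Next I measure poses from depth and make the close crop.

```bash
cat > h.py <<'E'
from station import *
import cv2,numpy as np
def cloud(n,d):
    c=camera_params(n);K=c['intrinsics'];T=c['cam_to_world']
    v,u=np.mgrid[:d.shape[0],:d.shape[1]]
    P=np.stack([(u-K[0,2])/K[0,0]*d,-(v-K[1,2])/K[1,1]*d,-d],-1)
    return P@T[:3,:3].T+T[:3,3]
def box(P,m):
    r=cv2.minAreaRect((P[m][:,:2]*1000).astype(np.float32));return r
def cartons(p,d,seeds):
    W=cloud('top',d)
    for k,(u,v) in seeds.items():
        m=((W[...,2]>.06)&(W[...,2]<.085)).astype(np.uint8)
        _,l=cv2.connectedComponents(m,connectivity=4)
        mm=(l==l[v,u]); b=cv2.boxPoints(box(W,mm)); e=b[1]-b[0];f=b[2]-b[1]
        L=e if np.hypot(*e)>np.hypot(*f) else f
        print(k,'c',b.mean(0).round(1),'sides',np.hypot(*e).round(1),np.hypot(*f).round(1),'long axis deg',np.degrees(np.arctan2(L[1],L[0])).round(1)%180,'z',np.median(W[mm][:,2]).round(4),mm.sum())
E
python3 - <<'E'
from h import *
z=np.load('pics/top0.npz');p,d=z['p'],z['d'];W=cloud('top',d)
cartons(p,d,dict(blue=(394,204),yellow=(441,187),green=(339,165),pA=(397,150),pB=(341,218),pC=(437,246)))
# feeder
hsv=cv2.cvtColor(p,cv2.COLOR_RGB2HSV)
reg=np.zeros(d.shape,bool);reg[145:245,97:285]=1
blue=reg&(hsv[...,0]>100)&(hsv[...,0]<125)&(hsv[...,1]>120)&(W[...,2]>.055)
red=reg&((hsv[...,0]<8)|(hsv[...,0]>172))&(hsv[...,1]>150)&(W[...,2]>.07)
for n,m in(('blue',blue),('red',red)):
    r=box(W,m);b=cv2.boxPoints(r);print(n,b.round(1).tolist(),m.sum())
roll=reg&(hsv[...,1]<40)&(W[...,2]>.045)&(W[...,2]<.12)
r=cv2.boxPoints(box(W,roll));print('roll',r.round(1).tolist())
Q=W[roll];A=np.c_[Q[:,:2],np.ones(len(Q))];k=np.linalg.lstsq(A,Q[:,2],rcond=None)[0];print('plane',k,np.hypot(*k[:2]),'downhill deg',np.degrees(np.arctan2(-k[1],-k[0])))
cv2.imwrite('pics/crop.png',cv2.resize(p[120:270,310:480,::-1],None,fx=4,fy=4,interpolation=cv2.INTER_CUBIC)[:600,:680])
E
```

```text
blue c [ 474.  -290.1] sides 57.6 80.3 long axis deg 71.6 z 0.0712 818
yellow c [ 514.4 -406. ] sides 81.7 56.8 long axis deg 111.0 z 0.0712 804
green c [ 572.9 -156.2] sides 56.8 79.8 long axis deg 89.6 z 0.071 801
pA c [ 607.6 -298.7] sides 81.6 57.7 long axis deg 123.3 z 0.0712 782
pB c [ 440.4 -161.1] sides 56.9 79.8 long axis deg 77.0 z 0.0713 810
pC c [ 369.9 -387.9] sides 81.9 56.5 long axis deg 110.3 z 0.0714 841
blue [[321.20001220703125, -95.30000305175781], [560.5999755859375, -138.8000030517578], [651.5999755859375, 361.0], [412.1000061035156, 404.6000061035156]] 1718
red [[227.5, -57.70000076293945], [321.20001220703125, -95.30000305175781], [518.9000244140625, 398.3999938964844], [425.20001220703125, 435.8999938964844]] 487
roll [[400.79998779296875, 384.5], [488.29998779296875, -18.700000762939453], [593.0, 4.0], [505.5, 407.20001220703125]]
plane [ 0.01542755 -0.12359864  0.09469369] 0.12455775151001326 downhill deg 97.11484721584868
```

View pics/crop.png

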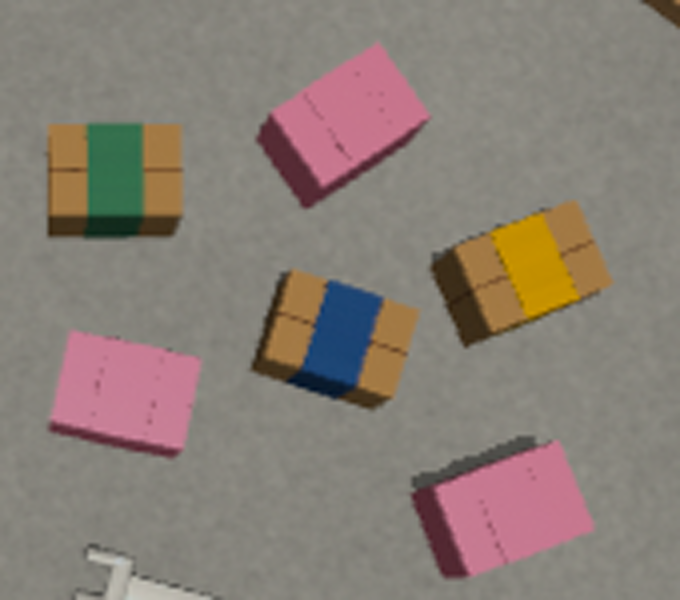

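The crop confirms the brown carton with the blue band at crop (345,335), yellow at (535,265), green at (115,180); the pink ones are left alone. The lane fit needs the zero-depth pixels filtered out.

```bash
python3 - <<'E'
from h import *
z=np.load('pics/top0.npz');p,d=z['p'],z['d'];W=cloud('top',d)
hsv=cv2.cvtColor(p,cv2.COLOR_RGB2HSV)
reg=np.zeros(d.shape,bool);reg[145:245,97:285]=1;reg&=(d>0)&(W[...,2]<.14)
blue=reg&(hsv[...,0]>100)&(hsv[...,0]<125)&(hsv[...,1]>120)&(W[...,2]>.055)
red=reg&((hsv[...,0]<8)|(hsv[...,0]>172))&(hsv[...,1]>150)&(W[...,2]>.06)
for n,m in(('blue',blue),('red',red)):
    b=cv2.boxPoints(box(W,m));print(n,b.round(1).tolist(),b.mean(0),m.sum())
# rail lines
for s in(0,1):
    pass
Q=W[blue][:,:2];c=np.median(Q,0)
from scipy.optimize import minimize
# rails: outer 116, inner 100 -> |perp|~54
f=lambda x:np.sum(np.minimum(np.abs(np.abs((Q-c)@[np.cos(x[0]),np.sin(x[0])]-x[1])-.054),.01))
best=min((minimize(f,[a,o],method='Nelder-Mead') for a in np.radians([5,9,13]) for o in(-.04,-.02,0,.02,.04)),key=lambda r:r.fun)
a,o=best.x;ex=np.array([np.cos(a),np.sin(a)]);ey=np.array([-ex[1],ex[0]])
print('x axis deg',np.degrees(a),'res',best.fun/len(Q)*1000)
y=(Q-c)@ey;rail=np.abs(np.abs((Q-c)@ex-o)-.054)<.012
print('rail y ext',np.percentile(y[rail],[0,1,99,100]))
yr=(W[red][:,:2]-c)@ey;print('red y',np.percentile(yr,[0,2,50,98,100]))
# origin: rollers height .08 at y=0 
R=reg&(hsv[...,1]<40)&(W[...,2]>.045);V=W[R];yv=(V[:,:2]-c)@ey
k=np.polyfit(yv,V[:,2],1);print('slope',k,'y0(z=.08)',(.08-k[1])/k[0], 'roll ext',np.percentile(yv,[0,1,99,100]))
for y0 in((np.percentile(y[rail],1)+.19),np.percentile(yr,2)-.185):
    print('origin',c+ex*o+ey*y0)
E
```

```text
blue [[396.5, 364.20001220703125], [467.79998779296875, -19.0], [590.4000244140625, 3.799999952316284], [519.0999755859375, 387.0]] [493.4319  183.99936] 1712
red [[400.6000061035156, 382.0], [404.0, 363.6000061035156], [517.2999877929688, 384.5], [513.9000244140625, 402.8999938964844]] [458.9376  383.24774] 585
x axis deg 10.403121725795799 res 2.2621956186526675
rail y ext [-0.18072014 -0.17598741  0.20424705  0.20937411]
red y [0.20716725 0.20827502 0.21266678 0.22418906 0.22588872]
slope [-0.12431714  0.0813078 ] y0(z=.08) 0.010519878862037556 roll ext [-0.18082242 -0.17099147  0.19596822  0.22826517]
origin [0.49485909 0.18394347]
origin [0.49318654 0.19305364]
```

```bash
python3 -m creep '[[1,50,-45,0,0,0,-0.08],[1,50,-45,0,0,0,-0.08],[1,50,-45,0,0,0,-0.08],[1,50,-45,0,0,0,-0.08],[1,47,-43,0,0,0,-0.08]]'; python3 -c "
from station import *;o=get_obs();print(o['q'].round(3) if hasattr(o['q'],'round') else o['q'],o['t'])"
```

```text
t: 0.72
eef_pos: [0.4356, 0.4328, 0.2311]
tool_rot: [-0.0, 0.346, 0.938, -0.0]
contact_force: [1.4, 0.3, 0.7]
gripper_width: 0.998
grasp_force: 0.0
[-1.026  0.379  0.186  1.718 -0.079  1.052  0.05 ] 0.725
```

```bash
python3 -m creep '[[1,26,-54,0,0,0,-0.085],[1,26,-54,0,0,0,-0.085],[1,26,-54,0,0,0,-0.085],[1,26,-54,0,0,0,-0.085],[1,26,-54,0,0,0,-0.085]]'
python3 -m creep '[[1,-4,-50,0,0,0,-0.085],[1,-4,-50,0,0,0,-0.085],[1,-4,-50,0,0,0,-0.085],[1,-4,-50,0,0,0,-0.085],[1,-4,-50,0,0,0,-0.085]]'
python3 -m creep '[[1,-22,-48,-10,0,0,-0.085],[1,-22,-48,-10,0,0,-0.085],[1,-22,-48,-10,0,0,-0.085],[1,-20,-46,-10,0,0,-0.085],[1,0,0,0,0,0,0]]'
python3 - <<'E'
from h import *
o=get_obs();print(o['q'],o['eef_pos'],o['tool_rot'],o['t'])
p,d=read_camera('wrist');cv2.imwrite('pics/w1.png',p[:,:,::-1])
c=camera_params('wrist');print(c)
from scipy.spatial.transform import Rotation as R
print(R.from_quat(np.roll(o['tool_rot'],-1)).as_matrix().round(3))
E
```

```text
t: 1.35
eef_pos: [0.5648, 0.1627, 0.2311]
tool_rot: [-0.0, 0.536, 0.844, -0.0]
contact_force: [0.4, 0.7, -1.1]
gripper_width: 0.999
grasp_force: 0.0
t: 1.98
eef_pos: [0.5439, -0.087, 0.2311]
tool_rot: [-0.0, 0.702, 0.712, -0.0]
contact_force: [0.3, -0.4, 0.6]
gripper_width: 1.004
grasp_force: 0.0
t: 2.6
eef_pos: [0.4553, -0.2793, 0.1907]
tool_rot: [-0.0, 0.814, 0.58, -0.001]
contact_force: [0.8, -0.4, -0.1]
gripper_width: 0.999
grasp_force: 0.0
[-0.11602576  0.34387474  0.68193891  1.96781162 -0.26741174  0.92139549
  0.36883697] [ 0.45532253 -0.27925519  0.19074295] [-1.45641817e-04  8.14287208e-01  5.80460904e-01 -1.20876907e-03] 2.6
{'intrinsics': array([[309.70691629,   0.        , 320.63091525],
       [  0.        , 309.70691629, 197.23832192],
       [  0.        ,   0.        ,   1.        ]]), 'mount': array([[-8.31977357e-05,  9.47183762e-01,  3.20691307e-01,
         8.12513127e-02],
       [ 9.99999316e-01, -2.95274543e-04,  1.13154589e-03,
        -4.13852618e-04],
       [ 1.16647388e-03,  3.20691182e-01, -9.47183090e-01,
        -1.43165566e-01],
       [ 0.00000000e+00,  0.00000000e+00,  0.00000000e+00,
         1.00000000e+00]])}
[[ 0.326  0.945 -0.002]
 [ 0.945 -0.326 -0.001]
 [-0.002 -0.002 -1.   ]]
```

View pics/w1.png

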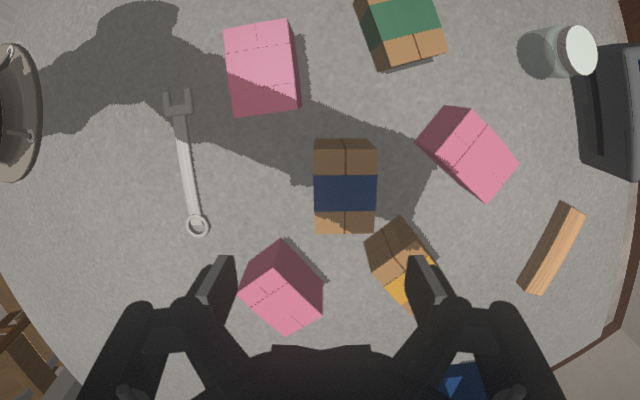

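The wrist view shows the blue carton at (345,188), square to the gripper and between the finger lines. I'll descend and grip.

```bash
python3 -m creep '[[1,19,-11,0,0,0,0.01],[1,0,0,-50,0,0,0],[1,0,0,-50,0,0,0],[1,0,0,-40,0,0,0],[1,0,0,-24,0,0,0]]' 30
python3 -m creep '[[1,0,0,0,0,0,0],[-1,0,0,0,0,0,0],[-1,0,0,0,0,0,0],[-1,0,0,0,0,0,0],[-1,0,0,0,0,0,0]]' 30
python3 -m creep '[[-1,0,0,0,0,0,0],[-1,0,0,0,0,0,0],[-1,0,0,0,0,0,0],[-1,0,0,30,0,0,0],[-1,0,0,0,0,0,0]]' 30
```

```text
t: 3.28
eef_pos: [0.4777, -0.284, 0.0251]
tool_rot: [-0.001, 0.808, 0.589, -0.0]
contact_force: [0.4, 0.4, 0.5]
gripper_width: 0.997
grasp_force: 0.0
t: 3.9
eef_pos: [0.4784, -0.2865, 0.0286]
tool_rot: [0.001, 0.809, 0.588, 0.001]
contact_force: [-1.1, 1.1, 6.7]
gripper_width: 0.65
grasp_force: 33.9
t: 4.53
eef_pos: [0.4789, -0.2873, 0.0591]
tool_rot: [0.002, 0.809, 0.588, 0.001]
contact_force: [-0.2, 0.2, -2.8]
gripper_width: 0.654
grasp_force: 33.8
```

```bash
python3 -m creep '[[-1,0,0,50,0,0,0],[-1,0,0,50,0,0,0],[-1,0,0,12,0,0,0],[-1,5,44,0,0,0,0.062],[-1,5,44,0,0,0,0.062]]'
python3 -m creep '[[-1,5,44,0,0,0,0.062],[-1,5,44,0,0,0,0.062],[-1,5,44,0,0,0,0.062],[-1,5,44,0,0,0,0.062],[-1,4,44,0,0,0,0.062]]'
python3 -m creep '[[-1,4,41,0,0,0,0.062],[-1,0,0,0,-0.06,-0.011,0],[-1,0,0,0,-0.06,-0.011,0],[-1,0,0,0,0,0,0],[-1,0,0,0,0,0,0]]'
python3 - <<'E'
from h import *
from scipy.spatial.transform import Rotation as R
o=get_obs();print(o['eef_pos'],R.from_quat(np.roll(o['tool_rot'],-1)).as_matrix().round(3))
p,d=read_camera('top');np.savez('pics/top1.npz',p=p,d=d)
W=cloud('top',d);a=np.radians(10.4);ex=np.array([np.cos(a),np.sin(a)]);ey=np.array([-ex[1],ex[0]])
p,d=read_camera('scene');cv2.imwrite('pics/s1.png',cv2.resize(p[80:240,300:500,::-1],None,fx=3,fy=3))
E
```

```text
t: 5.15
eef_pos: [0.4867, -0.1971, 0.1679]
tool_rot: [-0.001, 0.771, 0.637, -0.0]
contact_force: [1.6, 1.3, -2.4]
gripper_width: 0.649
grasp_force: 34.6
t: 5.78
eef_pos: [0.5104, 0.0232, 0.1677]
tool_rot: [-0.001, 0.662, 0.749, -0.001]
contact_force: [0.1, -0.4, -2.5]
gripper_width: 0.651
grasp_force: 34.5
t: 6.4
eef_pos: [0.5149, 0.0621, 0.1685]
tool_rot: [0.046, 0.639, 0.767, -0.039]
contact_force: [1.2, -0.3, -3.7]
gripper_width: 0.653
grasp_force: 34.4
[0.51489591 0.06207268 0.168489  ] [[-0.179  0.984  0.02 ]
 [ 0.976  0.181 -0.119]
 [-0.121 -0.002 -0.993]]
```

View pics/s1.png

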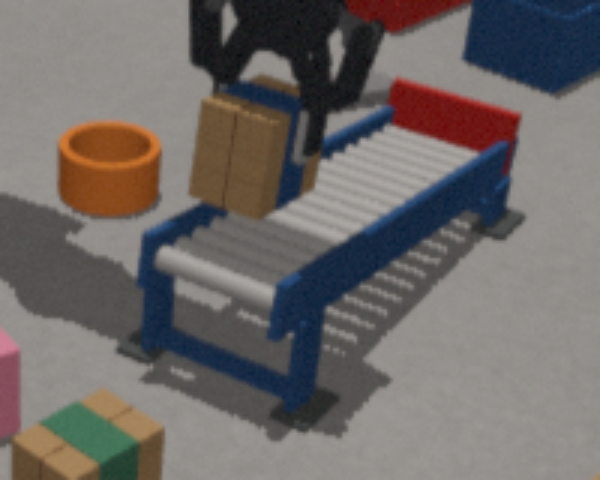

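```bash
python3 -m creep '[[-1,3,0,-20,0,0,0],[-1,0,0,-15,0,0,0],[-1,0,0,-3,0,0,0],[-1,0,0,0,0,0,0],[-1,0,0,0,0,0,0]]'
python3 -m creep '[[-1,0,0,-2,0,0,0],[-1,0,0,0,0,0,0]]'
python3 -m creep '[[-1,0,0,-2,0,0,0],[-1,0,0,0,0,0,0]]'
```

```text
t: 7.12
eef_pos: [0.5189, 0.0625, 0.1318]
tool_rot: [0.047, 0.639, 0.767, -0.039]
contact_force: [-0.0, 0.3, -2.8]
gripper_width: 0.65
grasp_force: 34.4
t: 7.38
eef_pos: [0.5185, 0.0626, 0.1294]
tool_rot: [0.047, 0.639, 0.767, -0.039]
contact_force: [-0.3, 0.2, -2.1]
gripper_width: 0.655
grasp_force: 34.4
t: 7.62
eef_pos: [0.5184, 0.0625, 0.1272]
tool_rot: [0.047, 0.639, 0.767, -0.039]
contact_force: [0.6, -0.5, -3.0]
gripper_width: 0.654
grasp_force: 34.4
```

```bash
python3 -m creep '[[-1,0,0,-2,0,0,0],[-1,0,0,0,0,0,0]]'
python3 -m creep '[[-1,0,0,-1,0,0,0],[-1,0,0,0,0,0,0]]'
```

```text
t: 7.88
eef_pos: [0.5187, 0.0625, 0.1255]
tool_rot: [0.047, 0.639, 0.767, -0.039]
contact_force: [-1.2, 1.2, 0.8]
gripper_width: 0.652
grasp_force: 34.8
t: 8.12
eef_pos: [0.5187, 0.0626, 0.1254]
tool_rot: [0.047, 0.639, 0.767, -0.039]
contact_force: [-5.5, 0.9, 12.8]
gripper_width: 0.651
grasp_force: 36.2
```

```bash
python3 -m creep '[[1,0,0,0,0,0,0],[1,0,0,0,0,0,0],[1,0,0,0,0,0,0]]'
python3 -m creep '[[1,0,0,0,0,0,0],[1,0,0,0,0,0,0],[1,0,0,0,0,0,0],[1,0,0,0,0,0,0],[1,0,0,0,0,0,0]]'
python3 -m creep '[[1,0,0,0,0,0,0],[1,0,0,0,0,0,0],[1,0,0,0,0,0,0],[1,0,0,0,0,0,0],[1,0,0,0,0,0,0]]'
python3 - <<'E'
from h import *
p,d=read_camera('scene');cv2.imwrite('pics/s2.png',cv2.resize(p[80:240,300:500,::-1],None,fx=3,fy=3))
E
```

```text
t: 8.5
eef_pos: [0.5186, 0.0625, 0.1242]
tool_rot: [0.047, 0.639, 0.767, -0.039]
contact_force: [-0.4, 0.2, -0.3]
gripper_width: 1.004
grasp_force: 0.0
t: 9.12
eef_pos: [0.5185, 0.0625, 0.1243]
tool_rot: [0.047, 0.639, 0.767, -0.039]
contact_force: [-0.2, 0.2, -0.3]
gripper_width: 1.0
grasp_force: 0.0
t: 9.75
eef_pos: [0.5185, 0.0624, 0.1243]
tool_rot: [0.047, 0.639, 0.767, -0.039]
contact_force: [-0.5, -0.4, -0.3]
gripper_width: 1.0
grasp_force: 0.0
```

View pics/s2.png

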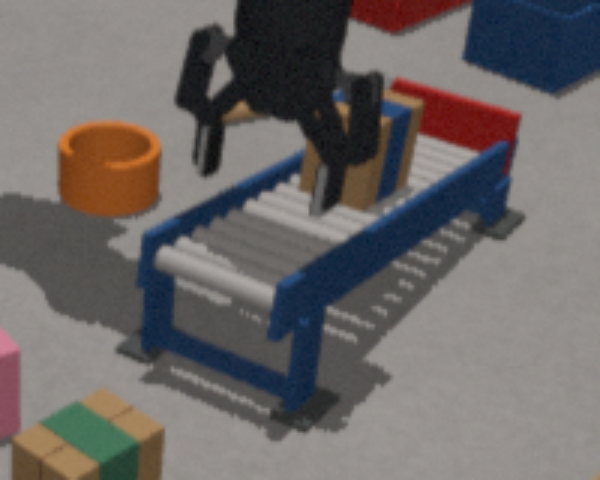

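The blue carton rolls freely (pic 370,150), past the fingers. I'll raise the tool and head for yellow meanwhile.

```bash
python3 -m creep '[[1,0,0,30,0,0,0],[1,0,0,40,0.06,0.011,0],[1,0,0,0,0.06,0.011,0],[1,0,-47,0,0,0,0.037],[1,0,-47,0,0,0,0.037]]'
python3 -m creep '[[1,0,-47,0,0,0,0.037],[1,0,-47,0,0,0,0.037],[1,0,-47,0,0,0,0.037],[1,0,-47,0,0,0,0],[1,0,-47,0,0,0,0]]'
python3 -m creep '[[1,-2,-47,0,0,0,0],[1,-2,-47,0,0,0,0],[1,0,-45,0,0,0,0],[1,0,0,0,0,0,0],[1,0,0,0,0,0,0]]'
python3 - <<'E'
from h import *
from scipy.spatial.transform import Rotation as R
o=get_obs();print(o['q'],o['eef_pos'],R.from_quat(np.roll(o['tool_rot'],-1)).as_matrix().round(3))
p,d=read_camera('top');cv2.imwrite('pics/t2.png',p[:,:,::-1])
W=cloud('top',d);a=np.radians(10.4);ex=np.array([np.cos(a),np.sin(a)]);ey=np.array([-ex[1],ex[0]])
reg=np.zeros(d.shape,bool);reg[145:245,120:285]=1
L=np.stack([(W[...,:2]-[.4945,.1865])@ex,(W[...,:2]-[.4945,.1865])@ey],-1)
m=reg&(d>0)&(W[...,2]>.11)&(abs(L[...,0])<.05)&(L[...,1]<.2)&(W[...,2]<.2)
h=W[...,2]+.123*L[...,1]
m&=h>.135
b=cv2.boxPoints(cv2.minAreaRect((L[m]*1000).astype(np.float32)));print(b.round(1).tolist(),b.mean(0))
E
```

```text
t: 10.42
eef_pos: [0.5185, -0.0325, 0.1945]
tool_rot: [0.0, 0.61, 0.792, 0.0]
contact_force: [0.1, -0.3, -0.3]
gripper_width: 1.006
grasp_force: 0.0
t: 11.05
eef_pos: [0.5184, -0.268, 0.1943]
tool_rot: [0.0, 0.566, 0.824, 0.0]
contact_force: [0.7, -0.4, 0.4]
gripper_width: 1.004
grasp_force: 0.0
t: 11.68
eef_pos: [0.5146, -0.4047, 0.1939]
tool_rot: [-0.0, 0.566, 0.824, 0.0]
contact_force: [0.2, 0.9, 1.2]
gripper_width: 0.998
grasp_force: 0.0
[ 0.18359646  0.52755626  0.55267406  1.67184585 -0.31350006  1.03265638
  1.20534731] [ 0.51456632 -0.40473933  0.19388024] [[-0.359  0.933 -0.   ]
 [ 0.933  0.359  0.001]
 [ 0.001 -0.    -1.   ]]
[[-30.200000762939453, 159.60000610351562], [-29.5, 117.30000305175781], [27.700000762939453, 118.19999694824219], [27.0, 160.5]] [ -1.2376385 138.93204  ]
```

View pics/t2.png

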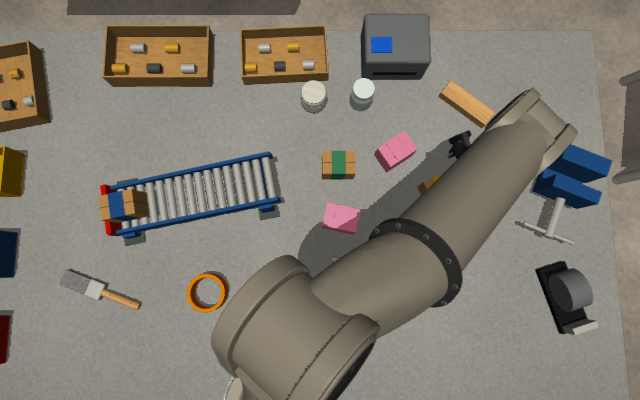

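Blue rests at the stop (123,204), centred; pink cartons and green unmoved. Now I'll grip yellow.

```bash
python3 -m creep '[[1,0,-1,-50,0,0,0],[1,0,0,-50,0,0,0],[1,0,0,-45,0,0,0],[1,0,0,-20,0,0,0],[1,0,0,0,0,0,0]]' 30
python3 -m creep '[[-1,0,0,0,0,0,0],[-1,0,0,0,0,0,0],[-1,0,0,0,0,0,0],[-1,0,0,0,0,0,0],[-1,0,0,0,0,0,0]]' 30
python3 -m creep '[[-1,0,0,0,0,0,0],[-1,0,0,40,0,0,0],[-1,0,0,50,0,0,0],[-1,0,0,52,0,0,0],[-1,0,0,0,0,0,0]]' 30
```

```text
t: 12.35
eef_pos: [0.5145, -0.4052, 0.0286]
tool_rot: [-0.001, 0.566, 0.825, 0.0]
contact_force: [0.6, -0.7, 1.1]
gripper_width: 0.997
grasp_force: 0.0
t: 12.98
eef_pos: [0.5158, -0.4074, 0.0314]
tool_rot: [0.002, 0.566, 0.824, 0.0]
contact_force: [0.0, 1.1, 7.2]
gripper_width: 0.649
grasp_force: 32.8
t: 13.6
eef_pos: [0.5165, -0.4088, 0.1766]
tool_rot: [0.005, 0.566, 0.824, 0.0]
contact_force: [0.0, -0.1, -2.9]
gripper_width: 0.65
grasp_force: 33.6
```

```bash
python3 -m creep '[[-1,0,47,0,0,0,0],[-1,0,47,0,0,0,0],[-1,0,47,0,0,0,-0.037],[-1,0,47,0,0,0,-0.037],[-1,0,47,0,0,0,-0.037]]'
python3 -m creep '[[-1,0,47,0,0,0,-0.037],[-1,0,47,0,0,0,-0.037],[-1,0,47,0,0,0,0],[-1,1,47,0,0,0,0],[-1,1,47,0,0,0,0]]'
python3 -m creep '[[-1,0,0,0,-0.06,-0.011,0],[-1,0,0,0,-0.06,-0.011,0],[-1,0,0,-20,0,0,0],[-1,0,0,-15,0,0,0],[-1,0,0,0,0,0,0]]'
python3 -m creep '[[-1,0,0,-5,0,0,0],[-1,0,0,0,0,0,0],[-1,0,0,0,0,0,0]]'
python3 - <<'E'
from h import *
p,d=read_camera('scene');cv2.imwrite('pics/s3.png',cv2.resize(p[80:240,300:500,::-1],None,fx=3,fy=3))
E
```

```text
t: 14.22
eef_pos: [0.5135, -0.1696, 0.1704]
tool_rot: [-0.001, 0.612, 0.791, -0.0]
contact_force: [0.4, 0.3, -3.3]
gripper_width: 0.651
grasp_force: 33.5
t: 14.85
eef_pos: [0.5155, 0.0649, 0.1706]
tool_rot: [-0.0, 0.64, 0.768, -0.0]
contact_force: [0.6, 0.3, -1.5]
gripper_width: 0.649
grasp_force: 33.5
t: 15.48
eef_pos: [0.5152, 0.0628, 0.1349]
tool_rot: [0.046, 0.639, 0.767, -0.041]
contact_force: [0.0, 0.3, -2.2]
gripper_width: 0.653
grasp_force: 33.4
t: 15.85
eef_pos: [0.5168, 0.0634, 0.1316]
tool_rot: [0.047, 0.639, 0.767, -0.039]
contact_force: [-0.7, 0.4, -2.2]
gripper_width: 0.648
grasp_force: 33.4
```

View pics/s3.png

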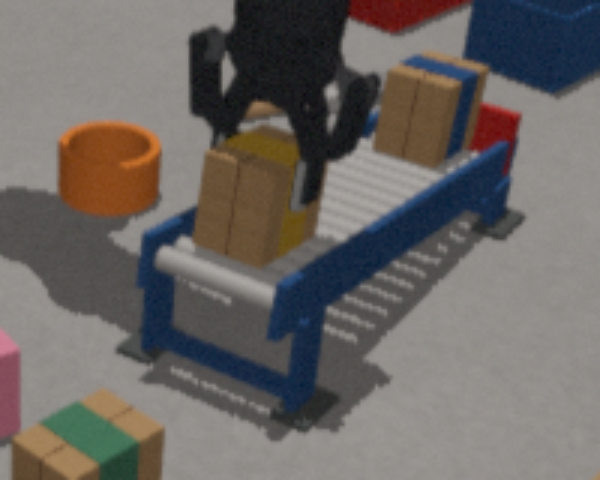

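The picture shows blue upright at the stop (430,110) and yellow just above the upper rollers (250,205), square with the lane. I'll lower it to contact.

```bash
python3 -m creep '[[-1,2,0,-2,0,0,0],[-1,0,0,0,0,0,0]]'
python3 -m creep '[[-1,0,0,-2,0,0,0],[-1,0,0,0,0,0,0]]'
```

```text
t: 16.15
eef_pos: [0.5187, 0.0635, 0.1293]
tool_rot: [0.047, 0.639, 0.767, -0.039]
contact_force: [-0.1, 0.2, -1.6]
gripper_width: 0.653
grasp_force: 33.4
t: 16.4
eef_pos: [0.5188, 0.0635, 0.1281]
tool_rot: [0.047, 0.639, 0.767, -0.039]
contact_force: [-3.4, 0.4, 9.2]
gripper_width: 0.658
grasp_force: 34.6
```

Contact. Release and let it roll.

```bash
python3 -m creep '[[1,0,0,0,0,0,0],[1,0,0,0,0,0,0],[1,0,0,0,0,0,0],[1,0,0,0,0,0,0],[1,0,0,0,0,0,0]]'
for i in 1 2; do python3 -m creep '[[1,0,0,0,0,0,0],[1,0,0,0,0,0,0],[1,0,0,0,0,0,0],[1,0,0,0,0,0,0],[1,0,0,0,0,0,0]]' >/dev/null; done
python3 -m creep '[[1,0,0,30,0,0,0],[1,0,0,40,0.06,0.011,0],[1,0,0,40,0.06,0.011,0],[1,0,-50,0,0,0,0],[1,0,-50,0,0,0,0]]'
python3 -m creep '[[1,0,-50,0,0,0,0],[1,0,0,0,0,0,0],[1,0,0,0,0,0,0],[1,0,0,0,0,0,0],[1,0,0,0,0,0,0]]'
python3 -m creep '[[1,0,0,0,0,0,0],[1,0,0,0,0,0,0],[1,0,0,0,0,0,0],[1,0,0,0,0,0,0],[1,0,0,0,0,0,0]]' >/dev/null
python3 - <<'E'
from h import *
p,d=read_camera('top');q,_=read_camera('scene')
cv2.imwrite('pics/end.png',np.hstack([cv2.resize(p[140:250,90:290,::-1],None,fx=2,fy=2),cv2.resize(q[90:200,300:500,::-1],None,fx=2,fy=2)]))
cartons(p,d,dict(green=(339,165)))
E
```

```text
t: 17.02
eef_pos: [0.5185, 0.0634, 0.1273]
tool_rot: [0.047, 0.639, 0.767, -0.039]
contact_force: [-0.5, -0.2, -0.1]
gripper_width: 1.002
grasp_force: 0.0
t: 18.9
eef_pos: [0.5188, -0.0375, 0.238]
tool_rot: [0.0, 0.639, 0.769, 0.001]
contact_force: [0.9, -0.1, 0.2]
gripper_width: 1.0
grasp_force: 0.0
t: 19.52
eef_pos: [0.5186, -0.0853, 0.2372]
tool_rot: [-0.0, 0.639, 0.769, 0.0]
contact_force: [0.4, 0.0, 0.1]
gripper_width: 0.999
grasp_force: 0.0
green c [ 573.  -163.6] sides 58.0 65.0 long axis deg 88.6 z 0.0712 572
```

View pics/end.png

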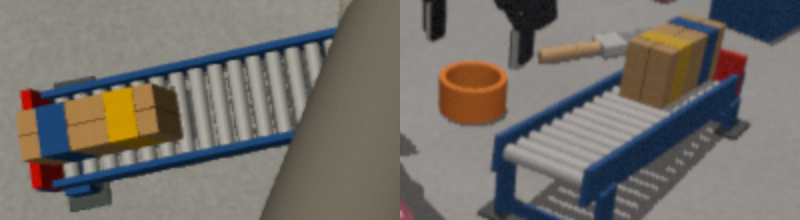

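Both cartons stand together against the stop (left view 50,130 and 122,115), aligned and upright. Green is partly hidden by the arm but unmoved. Handing in.

```bash
python3 -c "
from station import *
print(hand_in())"
```

```text
the job is handed in; nothing more can be done
None
```

The job is handed in: the blue carton rolled down to the stop, then the yellow one rolled down to rest against it, both upright and released, and the green carton was never touched; no verdict came back.

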